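# Wind the paper press down by one turn

### The job

Wind the small paper press down by exactly one full turn: with the fingertips, push the upright handle on its hand wheel clockwise (seen from above) all the way round, until the handle is back where it started. Push the handle gently without gripping it, and leave the glue bottle, the glue stick and the roll of tape beside the press undisturbed.

Things in the scene. Friction and masses are not known exactly. Their poses are not given: they have to be found in the camera images.
- press: The paper press, fixed to the table: plywood base board 150 x 210 x 18 mm, two steel columns, over them a wooden beam 44 mm wide and 205 mm long whose top is 143 mm above the table (column nuts to 151 mm), and above that the flat black hand wheel. Origin at the centre of its underside on the table, z up, y along the beam.
- wheel_axis (a point): Point on the hand wheel's vertical axis, 165 mm above the table: level with the top of the rim. The wheel lies flat: rim centre-line radius 62 mm, rim bar 12 mm thick, four spokes with open gaps between, hub of 18 mm radius with its top 169 mm above the table; the end of the steel screw (8 mm radius) stands up through the hub to at most 190 mm.
- handle_mid (a point): Middle of the wheel's only handle: an upright round wooden pin, 15 to 19 mm in diameter (20 mm steel collar at its foot), standing on the rim at the end of one spoke, 62 mm from the wheel's axis, from 165 mm up to 210 mm above the table; this point is at 188 mm. It goes round with the wheel.
- handle: The same handle pin as a solid; origin at its foot on the rim (164 mm above the table), z up. The grip spins loosely about its own upright axis.
- wheel (a joint): Angle of the hand wheel in rad, growing clockwise as seen from above; one full turn adds 6.283. It starts at some value between -1.0 and 1.0, and has no stops within reach. Clockwise lowers the pressing plate by 6 mm a turn. The wheel has dry friction, about 2 N to push at the handle, and stays where it is left.
- bottle_mid (a point): Middle of the white glue bottle with an orange nozzle, 56 mm in diameter, 156 mm tall, standing loose on the table beside the press; this point is 78 mm above its foot.
- stick_mid (a point): Middle of the upright glue stick (white cap, black foot), 31 mm in diameter, 106 mm tall, standing loose on the table in front of the press; this point is 53 mm above its foot.
- tape_mid (a point): Middle of the roll of tape, 94 mm in diameter, 19 mm thick, lying loose flat on the table behind the press.

How it is judged:
By the outcome, as a careful person would: the job done as asked, in the order asked, and still so for the second after the job is handed in, with the robot touching nothing.
It also fails if it takes over 53 s, if anything falls off the work surface, if the arm or the gripper's body presses on something with over 40 N, if the wrist force passes 120 N, or if a joint passes its speed limit or range.

### The arm

A 6-joint arm with a two-finger parallel gripper is mounted at the origin on a cart in front of the work surface, level with it; the furniture and walls round the work are solid. World frame = base frame: x ahead of the robot, y to its left, z up, the work surface at z = 0. Lengths are in m, angles in rad, forces in N, time in s.
With the tool pointing down it reaches from about 0.35 to 0.95 m from the base axis. Payload 17.4 kg.
Tool frame: the origin (TCP) lies at the very end of the fingers, on their centre line; the grasp point (between the pads) lies 19 mm behind it; z points along the fingers, y is the line along which they close (so a half turn about z gives the same grasp; the last joint's range is limited). The gripper opens to 93 mm and grips with 3 to 60 N. Pads are 15 mm wide; open, the fingers measure 128 mm over their backs; the gripper's body (75 mm by 188 mm) begins 65 mm behind the grasp point.
Start: joints at [1.241, 0.116, 1.442, -0, 1.584, -0.038], TCP at [0.194, 0.646, 0.186] pointing down, gripper open.
Joint ranges: [-2.83, 2.83], [-0.83, 2.19], [0.07, 2.5], [-1.14, 4.28], [0.01, 3], [-2.97, 2.97]. Speed limits (rad/s): [1.89, 1.89, 2.22, 3.14, 3.14, 3.14].

### API

Orientations are given as a unit quaternion [x, y, z, w].
In Python, from rig import monitor, cams, ctrl, spotter gives the robot as it stands.
- The arm moves only by the shell command python3 -m jog 'ROWS' [OPENING]. ROWS is JSON, a list of rows, each an object of numbers: "x", "y", "z": the shift along the tool's x, y, z in mm; "yaw": the turn about the tool's z in rad. A call has 1 to 12 rows; each row shifts and turns the commanded pose from where the row before left it, along the tool's axes as they then stand; what a row does not reach is not made up. A row lasts 1/8 s, in which the tool goes at most 62.5 mm and 10.7 degrees, less where a joint would pass 70% of its speed; a pose out of reach is approached as far as the arm can. A call is refused whole if a number of a shift passes 62.5 or a number of a turn 0.188, either way. A call with a gripper value outside its range is refused whole. OPENING is the opening, from 0 (shut) to 1 (fully open), set as the call begins (- or left out, the last holds). The fingers move at their own pace and stop on an object; the grip force is fixed at half the most. Time passes only in rows, so rows that do not move let the fingers close. It gives the time, the measured TCP pose, the force, the opening and the grip force at its end, in the units of the state.
- monitor.get_obs(): the state, without advancing time (a new reading comes with each control period).
- cams.snapshot(name): name is "scene" or "top"; returns the picture (400x640x3 uint8, red, green, blue); there is no depth.
- cams.get_calibration(name): a dict with "mtx" (3x3 intrinsics, pixels), "D" ([k1, k2, p1, p2, k3] as OpenCV has them; the pictures are not rectified), "rvec" (rotation vector, rad) and "tvec" (3), from world to camera coordinates, as OpenCV has them. Camera axes: x right, y down, z forward; pixel columns grow to the right and rows downward; lengths in m; the calibration is good to about 2 mm. A picture is of the moment at which its call begins. get_calibration takes no time and is no camera call.
- ctrl.job_done(): hands the job in; it is judged then, once.
Trained networks look in the newest picture that a camera, given by its name, has taken for a name from the list of things; names that differ only in an ending like _2 or _b are one class to them, and where a whole thing is asked for, a point or a joint stands for the part that bears it (a point fixed in the world has none). Each returns a list of dicts, best first, with "confidence" (0 to 1); they miss things now and then, are a little off and sometimes report something else, mostly with a low value. They report only what shows in the picture. A call takes as long as a camera call.
- spotter.look_for(camera, label): "bbox" ([left, top, width, height] in pixels, round what is visible of it).
The state is a dict: "t": time; "joint_pos": joint angles; "dq": joint speeds; "joint_torque": joint torques, N m; "tool_pos": TCP position; "tool_rot": TCP orientation; "force": force on the tool from outside, world axes, zero at the start; "wrist_torque": the same for the moment, N m; "gripper_width": finger opening in m; "grasp_force": force on a finger pad.
Only numpy, scipy, OpenCV 4.12 (cv2) and the standard library are available. Lean on these libraries where they do the work, as an engineer would, in place of code of your own. Each camera call takes 0.05 s, during which the arm holds its last target. There are 200 camera calls.

## Working session

There is one attempt and no reset: what is moved stays moved. The work goes in short steps, Python scripts to look and compute and a shell command to move; the robot and the scene stay as the last step left them, time stands still between calls to the robot, and variables do not carry over. Pictures are saved under pics/ and viewed, at most 10 in all, crops included, and the job is handed in when it is done.

```bash
mkdir -p pics; cat > h.py <<'E'
import numpy as np, cv2
from rig import monitor, cams, ctrl, spotter
def snap(n,f):
    im=cams.snapshot(n); cv2.imwrite('pics/'+f,im[:,:,::-1]); return im
def ray(n,uv,z):
    c=cams.get_calibration(n); K=np.array(c['mtx'],float);D=np.array(c['D'],float)
    R=cv2.Rodrigues(np.array(c['rvec'],float))[0];t=np.array(c['tvec'],float).ravel()
    p=cv2.undistortPoints(np.array([[uv]],float),K,D)[0,0]
    d=R.T@np.array([p[0],p[1],1]);o=-R.T@t
    return o+d*(z-o[2])/d[2]
def proj(n,P):
    c=cams.get_calibration(n)
    return cv2.projectPoints(np.array(P,float).reshape(-1,3),np.array(c['rvec'],float),np.array(c['tvec'],float),np.array(c['mtx'],float),np.array(c['D'],float))[0].reshape(-1,2)
E
python3 - <<'E'
from h import *
for n in('scene','top'):
    snap(n,n+'0.png')
    c=cams.get_calibration(n);R=cv2.Rodrigues(np.array(c['rvec'],float))[0];print(n,-R.T@np.array(c['tvec']).ravel(), R[2])
    for l in('press','wheel','handle','bottle_mid','stick_mid','tape_mid'):
        print(l,[(np.round(d['bbox']).tolist(),round(d['confidence'],2)) for d in spotter.look_for(n,l)[:2]])
o=monitor.get_obs();print(o['t'],o['tool_pos'],o['tool_rot'],o['gripper_width'])
E
```

```text
scene [-0.10401169 -0.79778628  0.49544288] [ 0.76025087  0.51551433 -0.3953019 ]
press [([195.0, 156.0, 137.0, 164.0], 0.69)]
wheel []
handle [([262.0, 157.0, 14.0, 26.0], 0.48)]
bottle_mid [([333.0, 226.0, 38.0, 100.0], 0.85)]
stick_mid [([212.0, 261.0, 30.0, 71.0], 0.66)]
tape_mid [([315.0, 233.0, 50.0, 29.0], 0.84)]
top [ 0.40036401 -0.36893273  0.96444143] [ 0.1594166   0.00340064 -0.98720554]
press [([228.0, 191.0, 101.0, 81.0], 0.63), ([263.0, 193.0, 13.0, 10.0], 0.29)]
wheel [([244.0, 192.0, 65.0, 71.0], 0.85), ([227.0, 189.0, 101.0, 82.0], 0.69)]
handle [([244.0, 192.0, 64.0, 69.0], 0.64)]
bottle_mid [([350.0, 222.0, 26.0, 29.0], 0.83)]
stick_mid [([264.0, 191.0, 13.0, 12.0], 0.58)]
tape_mid [([289.0, 150.0, 42.0, 40.0], 0.94)]
0.7 [0.1941957  0.64643678 0.1863049 ] [ 1.45387172e-01  9.89374838e-01 -3.13869910e-05 -2.13474299e-06] 0.09278683075254751
```

```bash
python3 - <<'E'
import cv2
a=cv2.imread('pics/top0.png')[130:300,190:420];b=cv2.imread('pics/scene0.png')[130:340,170:400]
cv2.imwrite('pics/c1.png',cv2.resize(a,None,fx=3.4,fy=3.4,interpolation=2))
cv2.imwrite('pics/c2.png',cv2.resize(b,None,fx=2.8,fy=2.8,interpolation=2))
E
```

```text
(no output)
```

View pics/c1.png

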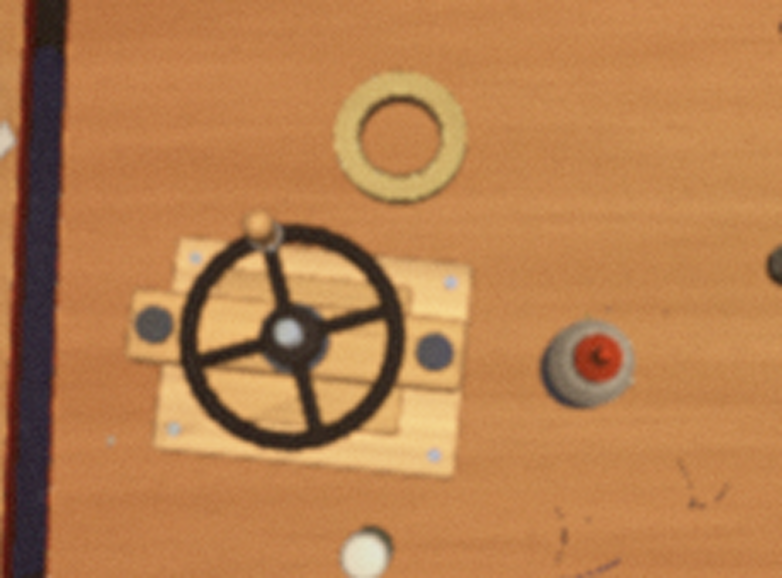

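View pics/c2.png

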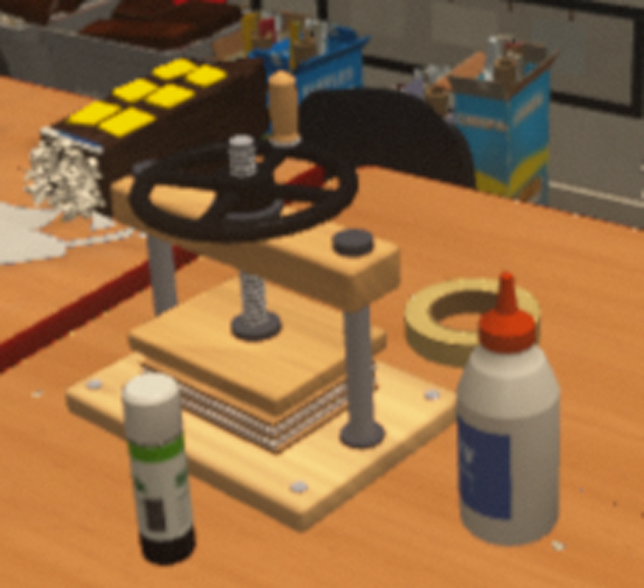

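The top view shows the wheel rim centred near pixel (276, 229). The handle's knob is at (266, 196), the far-left side of the wheel. The tape is beyond the press, the bottle to its right and the glue stick in front of it. Nothing else near the wheel reaches rim height.

```bash
cat >> h.py <<'E'
from scipy.optimize import least_squares
def fitwheel(img):
    """fit wheel centre to dark rim pixels in the top picture (rim plane z=.162)"""
    g=img.max(axis=2); v,u=np.where(g<75)
    P=np.array([ray('top',(a,b),.164)[:2] for a,b in zip(u,v) if 235<a<320 and 185<b<270])
    c=ray('top',(275.9,229),.164)[:2]
    for _ in range(4):
        r=np.linalg.norm(P-c,axis=1); Q=P[abs(r-.062)<.010]
        c=least_squares(lambda x:np.linalg.norm(Q-x,axis=1)-.062,c,loss='soft_l1',f_scale=.003).x
    return c,len(Q),np.std(np.linalg.norm(Q-c,axis=1))
E
python3 - <<'E'
from h import *
im=cv2.imread('pics/top0.png')[:,:,::-1]
c,n,s=fitwheel(im);print('centre',c,n,s)
for uv,z in(((265.9,195.9),.21),((267.3,199),.165)):
    h=ray('top',uv,z)[:2];d=h-c;print('handle',h,np.linalg.norm(d),np.degrees(np.arctan2(d[1],d[0])))
# scene check: project handle top/foot
a=np.radians(np.degrees(np.arctan2(d[1],d[0])))
H=c+.062*np.array([np.cos(a),np.sin(a)])
print(proj('scene',[[*H,.21],[*H,.165],[*c,.185]]))
print('bottle',ray('top',(366,235),.15),'stick',ray('top',(297.5,293),.1),'tape',ray('top',(307.5,170),.01))
E
```

```text
centre [ 0.4765623  -0.28441655] 706 0.0025082008013977333
handle [ 0.5345887  -0.27052919] 0.05966508341732112 13.459337792650224
handle [ 0.53620187 -0.26758668] 0.06196872943815323 15.758695530430103
[[269.5153714  154.81883941]
 [271.15768437 179.03911257]
 [255.89669891 181.4814342 ]]
bottle [ 0.46324594 -0.46723439  0.15      ] stick [ 0.34566416 -0.32572427  0.1       ] tape [ 0.6337707  -0.34529712  0.01      ]
```

View pics/scene0.png

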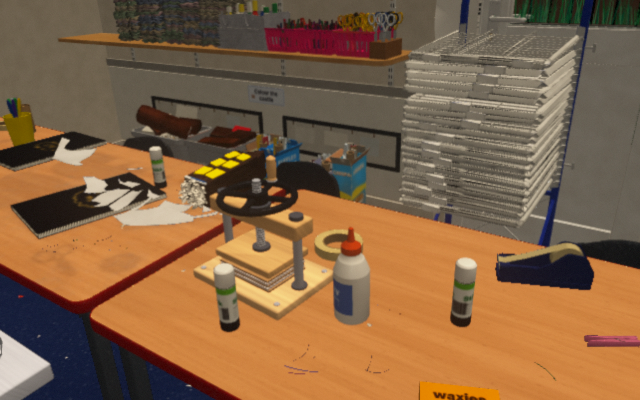

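```bash
cat >> h.py <<'E'
def spokes(img,c):
    """wheel heading mod 90 deg (world, CCW) from dark spoke pixels"""
    g=img.max(axis=2); v,u=np.where(g<75)
    P=np.array([ray('top',(a,b),.162)[:2] for a,b in zip(u,v) if 235<a<320 and 185<b<270])-c
    r=np.linalg.norm(P,axis=1); m=(r>.03)&(r<.05); a=np.arctan2(P[m,1],P[m,0])
    return np.degrees(np.angle(np.mean(np.exp(4j*a))))/4, m.sum()
def toolframe(dw):
    from scipy.spatial.transform import Rotation as R
    return R.from_quat(monitor.get_obs()['tool_rot']).inv().apply(dw)*1000
E
python3 - <<'E'
from h import *
im=cv2.imread('pics/top0.png')[:,:,::-1]
print(spokes(im,np.array([.47656,-.28442])))
for w in([.45,.20,.30],[.527,-.241,.30]):
    o=monitor.get_obs();print(toolframe(np.array(w)-o['tool_pos']))
E
```

```text
(np.float64(15.09882073913358), np.int64(104))
[-373.42385252 -353.97984318 -113.67106787]
[-574.03769355 -754.18489826 -113.64498043]
```

The scene view shows a clear path to the press. It also shows the handle at (271, 168) on the far side of the wheel.

```bash
python3 -m jog '[{"z":-57},{"z":-57},{"x":-41.5,"y":-39},{"x":-41.5,"y":-39},{"x":-41.5,"y":-39},{"x":-41.5,"y":-39},{"x":-41.5,"y":-39},{"x":-41.5,"y":-39},{"x":-41.5,"y":-39},{"x":-41.5,"y":-39},{"x":-41.5,"y":-39}]' 0
```

```text
invalid input
```

```bash
python3 -m jog '[{"x":-24,"y":-50},{"x":-24,"y":-50},{"x":-24,"y":-50},{"x":-24,"y":-50},{"x":-24,"y":-50},{"x":-24,"y":-50},{"x":-24,"y":-50},{"x":-24,"y":-50},{"yaw":0.136},{"yaw":0.135},{"yaw":0.135},{"x":0}]'; python3 - <<'E'
from h import *
o=monitor.get_obs();print(o['joint_pos'],o['force'],o['gripper_width'])
print(toolframe(np.array([.5165,-.2370,.183])-o['tool_pos']))
E
```

```text
[ 1.24117945e+00  1.15987234e-01  1.44168023e+00 -7.27060229e-06
  1.58398768e+00 -3.78083921e-02] [-0.61940579 -0.23385564  0.41134293] 0.09278683075254751
[-562.83026672 -753.36734915    3.35491358]invalid input
```

```bash
python3 -m jog '[{"x":0,"y":0,"z":-57,"yaw":0},{"x":0,"y":0,"z":-57,"yaw":0}]' 0; python3 -m jog --help; python3 -m jog '[{"x":0,"y":0,"z":0,"yaw":0}]'
```

```text
t: 0.95
tool_pos: [0.1941, 0.6461, 0.3015]
tool_rot: [0.145, 0.989, -0.0, -0.0]
force: [0.0, -0.5, 0.1]
gripper_width: 0.0775
grasp_force: 0.0
t: 1.08
tool_pos: [0.1945, 0.6474, 0.306]
tool_rot: [0.145, 0.989, 0.004, 0.001]
force: [0.0, 0.5, -0.4]
gripper_width: 0.0673
grasp_force: 0.0invalid input: not JSON, or not a number
```

```bash
python3 -m jog '[{"x":-41.5,"y":-39,"z":0,"yaw":0},{"x":-41.5,"y":-39,"z":0,"yaw":0},{"x":-41.5,"y":-39,"z":0,"yaw":0},{"x":-41.5,"y":-39,"z":0,"yaw":0},{"x":-41.5,"y":-39,"z":0,"yaw":0},{"x":-41.5,"y":-39,"z":0,"yaw":0},{"x":-41.5,"y":-39,"z":0,"yaw":0},{"x":-41.5,"y":-39,"z":0,"yaw":0},{"x":-41.5,"y":-39,"z":0,"yaw":0}]' 0
python3 -m jog '[{"x":-24,"y":-50,"z":0,"yaw":0},{"x":-24,"y":-50,"z":0,"yaw":0},{"x":-24,"y":-50,"z":0,"yaw":0},{"x":-24,"y":-50,"z":0,"yaw":0},{"x":-24,"y":-50,"z":0,"yaw":0},{"x":-24,"y":-50,"z":0,"yaw":0},{"x":-24,"y":-50,"z":0,"yaw":0},{"x":-24,"y":-50,"z":0,"yaw":0},{"x":0,"y":0,"z":0,"yaw":0.136},{"x":0,"y":0,"z":0,"yaw":0.135},{"x":0,"y":0,"z":0,"yaw":0.135},{"x":0,"y":0,"z":0,"yaw":0}]'; python3 - <<'E'
from h import *
o=monitor.get_obs();print(o['joint_pos'],o['force'],o['gripper_width'])
print(toolframe(np.array([.5165,-.2370,.183])-o['tool_pos']))
E
```

```text
t: 2.2
tool_pos: [0.4514, 0.2011, 0.2997]
tool_rot: [0.145, 0.989, -0.0, -0.0]
force: [0.6, 1.0, 0.6]
gripper_width: 0.0003
grasp_force: 0.0
t: 3.7
tool_pos: [0.5196, -0.2354, 0.2996]
tool_rot: [0.342, 0.94, 0.0, -0.0]
force: [-0.0, -0.1, 0.9]
gripper_width: 0.0005
grasp_force: 0.0
[-4.70118919e-01 -1.18044499e-01  1.49412131e+00  4.94965740e-07
  1.76642339e+00 -1.34379333e+00] [-0.03386326 -0.13103705  0.93042841] 0.0005001715972345833
[  1.26827177  -3.18577704 116.60682019]
```

```bash
python3 -m jog '[{"x":1.3,"y":-3.2,"z":50,"yaw":0},{"x":0,"y":0,"z":40,"yaw":0},{"x":0,"y":0,"z":17,"yaw":0},{"x":0,"y":0,"z":9.5,"yaw":0},{"x":0,"y":0,"z":0,"yaw":0},{"x":0,"y":0,"z":0,"yaw":0}]'
python3 - <<'E'
from h import *
a=snap('top','t1.png');b=snap('scene','s1.png')
cv2.imwrite('pics/c3.png',np.hstack([cv2.resize(x,(400,400),interpolation=2) for x in (a[150:290,206:346],b[110:250,200:340])])[:,:,::-1])
E
```

```text
t: 4.45
tool_pos: [0.5172, -0.2373, 0.1852]
tool_rot: [0.342, 0.94, -0.0, 0.001]
force: [-0.2, 0.4, 0.5]
gripper_width: 0.0005
grasp_force: 0.0
```

View pics/c3.png

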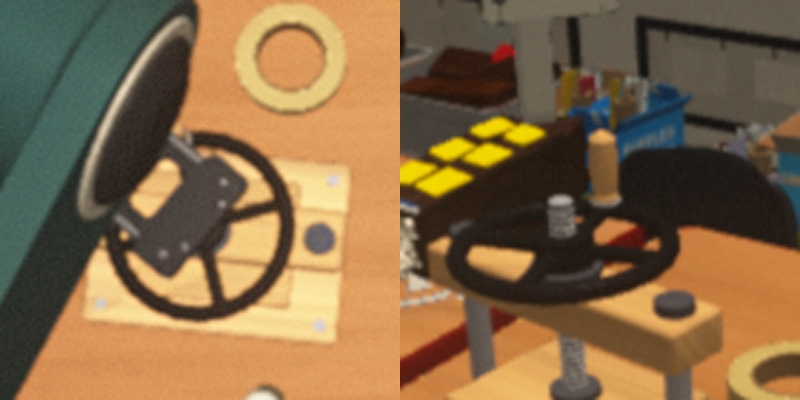

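```bash
python3 - <<'E'
from h import *
p=monitor.get_obs()['tool_pos'];print(p)
for z in (0,.08,.15,.3):
  q=np.array(p)+[0,0,z];print(z,proj('scene',q),proj('top',q))
cv2.imwrite('pics/s1b.png',cv2.imread('pics/s1.png')[0:300,60:460])
E
```

```text
[ 0.51706661 -0.23725437  0.18491229]
0 [[249.95449754 168.82243465]] [[250.51997512 207.00099719]]
0.08 [[246.18629031 124.35642532]] [[243.04012148 200.3629309 ]]
0.15 [[242.66502217  82.68368726]] [[234.98627302 193.21381208]]
0.3 [[234.32259084 -16.51998268]] [[210.15037435 171.15700477]]
```

View pics/s1b.png

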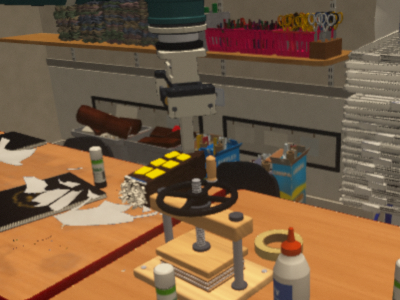

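The fingertips are beside the rim, behind the handle, and clear of everything. Next I'll push clockwise along the arc.

```bash
cat > chk.py <<'E'
from h import *
o=monitor.get_obs();p=np.array(o['tool_pos']);c=np.array([.47656,-.28442]);d=p[:2]-c
from scipy.spatial.transform import Rotation as R
x=R.from_quat(o['tool_rot']).as_matrix()[:,0]
print('t',o['t'],'r',np.linalg.norm(d),'phi',np.degrees(np.arctan2(d[1],d[0])),'headx-90',np.degrees(np.arctan2(x[1],x[0]))-90,'z',p[2],'q6',o['joint_pos'][5],'F',np.round(o['force'],1))
E
python3 chk.py
python3 -m jog '[{"x":-6.2,"y":-0.3,"z":0,"yaw":0.1},{"x":-6.2,"y":-0.3,"z":0,"yaw":0.1},{"x":-6.2,"y":-0.3,"z":0,"yaw":0.1},{"x":-6.2,"y":-0.3,"z":0,"yaw":0.1},{"x":-6.2,"y":-0.3,"z":0,"yaw":0.1},{"x":-6.2,"y":-0.3,"z":0,"yaw":0.1}]'; python3 chk.py
```

```text
t 4.55 r 0.0621721949710455 phi 49.34347701355235 headx-90 50.03076586319909 z 0.18491229260024514 q6 -1.3482211640848718 F [-0.1  0.5 -0.7]
t: 5.3
tool_pos: [0.5369, -0.2682, 0.1845]
tool_rot: [0.606, 0.796, 0.0, 0.0]
force: [0.5, -0.3, 0.2]
gripper_width: 0.0006
grasp_force: 0.0
t 5.3 r 0.0625108866308481 phi 15.085270960144081 headx-90 15.463244559169752 z 0.1844654757765931 q6 -0.7755932376523064 F [ 0.5 -0.3  0.2]
```

```bash
python3 - <<'E'
from h import *
b=snap('scene','s2.png')
print(spotter.look_for('scene','handle')[:2])
c=np.array([.47656,-.28442])
for a in(15,0,-5):
    H=c+.062*np.array([np.cos(np.radians(a)),np.sin(np.radians(a))]);print(a,proj('scene',[*H,.188]))
cv2.imwrite('pics/c4.png',cv2.resize(b[110:230,200:340],None,fx=4,fy=4,interpolation=2)[:,:,::-1])
E
```

```text
[{'bbox': [265.2, 154.9, 9.8, 29.0], 'confidence': 0.47}]
15 [[270.76249202 166.82211988]]
0 [[278.83476112 168.04711669]]
-5 [[281.24848765 168.63446377]]
```

View pics/c4.png

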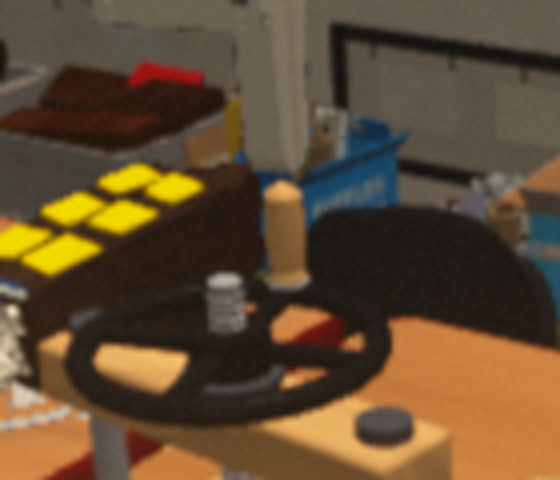

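The handle at (271, 168) has not moved. The fingers seem to end near (270, 153), above it. I'll measure the true tip height from picture differences.

```bash
python3 - <<'E'
from h import *
a=cv2.imread('pics/scene0.png').astype(int)
for f in('s1.png','s2.png'):
    b=cv2.imread('pics/'+f).astype(int)
    d=cv2.GaussianBlur(np.abs(a-b).sum(2).astype(np.float32),(3,3),0)
    print(f)
    for r in range(136,186,3):
        u=np.where(d[r,225:300]>35)[0]+225
        print(r,(u.min(),u.max(),len(u)) if len(u) else None, end='; ')
    print()
E
```

```text
s1.png
136 (np.int64(240), np.int64(254), 15); 139 (np.int64(240), np.int64(253), 14); 142 (np.int64(240), np.int64(253), 14); 145 (np.int64(243), np.int64(253), 11); 148 (np.int64(243), np.int64(253), 11); 151 (np.int64(243), np.int64(252), 10); 154 None; 157 None; 160 None; 163 None; 166 None; 169 None; 172 None; 175 None; 178 None; 181 None; 184 None; 
s2.png
136 (np.int64(260), np.int64(277), 17); 139 (np.int64(260), np.int64(277), 18); 142 (np.int64(261), np.int64(277), 16); 145 (np.int64(261), np.int64(277), 17); 148 (np.int64(261), np.int64(277), 17); 151 (np.int64(262), np.int64(275), 14); 154 None; 157 None; 160 None; 163 None; 166 None; 169 None; 172 None; 175 None; 178 None; 181 None; 184 None;
```

The tips sit about 29 mm above the nominal TCP when the gripper is shut, so they passed over the handle. I'll go back along the arc and come down.

```bash
python3 -m jog '[{"x":6.2,"y":-0.3,"z":0,"yaw":-0.1},{"x":6.2,"y":-0.3,"z":0,"yaw":-0.1},{"x":6.2,"y":-0.3,"z":0,"yaw":-0.1},{"x":6.2,"y":-0.3,"z":0,"yaw":-0.1},{"x":6.2,"y":-0.3,"z":0,"yaw":-0.1},{"x":6.2,"y":-0.3,"z":0,"yaw":-0.1},{"x":0,"y":0,"z":10,"yaw":0},{"x":0,"y":0,"z":8,"yaw":0},{"x":0,"y":0,"z":6,"yaw":0},{"x":0,"y":0,"z":0,"yaw":0}]'; python3 chk.py; python3 - <<'E'
from h import *
b=snap('scene','s3.png').astype(int)
a=cv2.imread('pics/scene0.png')[:,:,::-1].astype(int)
d=cv2.GaussianBlur(np.abs(a-b).sum(2).astype(np.float32),(3,3),0)
for r in range(140,186,2):
    u=np.where(d[r,225:300]>35)[0]+225
    if len(u): print(r,u.min(),u.max(),len(u), end='; ')
print(proj('scene',np.array(monitor.get_obs()['tool_pos'])+[0,0,.029]))
E
```

```text
t: 6.65
tool_pos: [0.5166, -0.237, 0.1591]
tool_rot: [0.342, 0.94, 0.0, -0.001]
force: [-0.9, -0.9, 1.3]
gripper_width: 0.0006
grasp_force: 0.0
t 6.65 r 0.06210558339547361 phi 49.81067669341446 headx-90 49.99246679569211 z 0.15909926026360394 q6 -1.3474832087652349 F [-0.9 -0.9  1.3]
140 240 252 13; 142 240 253 14; 144 241 253 13; 146 243 253 11; 148 243 253 11; 150 242 253 12; 152 241 255 15; 154 241 255 15; 156 241 255 15; 158 241 255 15; 160 242 256 15; 162 243 256 14; 164 243 256 14; 166 243 255 13; 168 245 248 4; [[249.58073543 166.88177802]]
```

```bash
python3 -m jog '[{"x":0,"y":0,"z":3,"yaw":0},{"x":-6.2,"y":-0.3,"z":0,"yaw":0.1},{"x":-6.2,"y":-0.3,"z":0,"yaw":0.1},{"x":-6.2,"y":-0.3,"z":0,"yaw":0.1},{"x":-6.2,"y":-0.3,"z":0,"yaw":0.1},{"x":-6.2,"y":-0.3,"z":0,"yaw":0.1},{"x":-6.2,"y":-0.3,"z":0,"yaw":0.1}]'; python3 chk.py; python3 - <<'E'
from h import *
b=snap('scene','s4.png')
print(spotter.look_for('scene','handle')[:2])
cv2.imwrite('pics/c5.png',cv2.resize(b[110:230,200:340],None,fx=4,fy=4,interpolation=2)[:,:,::-1])
E
```

```text
t: 7.58
tool_pos: [0.5368, -0.2678, 0.1569]
tool_rot: [0.606, 0.796, 0.0, -0.0]
force: [-0.7, 2.4, 1.1]
gripper_width: 0.0005
grasp_force: 1.2
t 7.575 r 0.06252868342865085 phi 15.420438390759967 headx-90 15.453201240609573 z 0.15686788827845477 q6 -0.7751514591804233 F [-0.7  2.4  1.1]
[{'bbox': [272.4, 160.1, 12.4, 24.5], 'confidence': 0.81}]
```

View pics/c5.png

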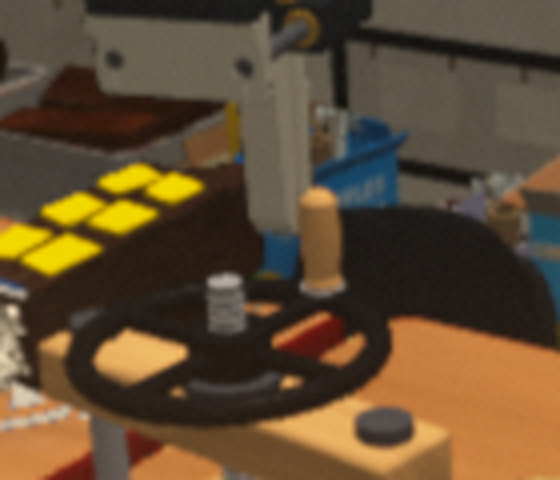

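The fingers now push the handle, which has moved to (280, 171), at about 2.5 N.

```bash
python3 -m jog '[{"x":-6.2,"y":-0.3,"z":0,"yaw":0.1},{"x":-6.2,"y":-0.3,"z":0,"yaw":0.1},{"x":-6.2,"y":-0.3,"z":0,"yaw":0.1},{"x":-6.2,"y":-0.3,"z":0,"yaw":0.1},{"x":-6.2,"y":-0.3,"z":0,"yaw":0.1},{"x":-6.2,"y":-0.3,"z":0,"yaw":0.1},{"x":-6.2,"y":-0.3,"z":0,"yaw":0.1},{"x":-6.2,"y":-0.3,"z":0,"yaw":0.1},{"x":-6.2,"y":-0.3,"z":0,"yaw":0.1},{"x":-6.2,"y":-0.3,"z":0,"yaw":0.1},{"x":-6.2,"y":-0.3,"z":0,"yaw":0.1},{"x":-6.2,"y":-0.3,"z":0,"yaw":0.1}]'; python3 chk.py
```

```text
t: 9.18
tool_pos: [0.5144, -0.334, 0.1569]
tool_rot: [0.949, 0.316, 0.0, -0.0]
force: [1.3, 1.3, -0.4]
gripper_width: 0.0003
grasp_force: 1.1
t 9.175 r 0.06240573265920981 phi -52.668527665611286 headx-90 -53.132211814213036 z 0.15685497261525447 q6 0.30952185332192456 F [ 1.3  1.3 -0.4]
```

Tracking well. I'll continue for 12 rows, then 6.

```bash
python3 -m jog '[{"x":-6.2,"y":-0.3,"z":0,"yaw":0.1},{"x":-6.2,"y":-0.3,"z":0,"yaw":0.1},{"x":-6.2,"y":-0.3,"z":0,"yaw":0.1},{"x":-6.2,"y":-0.3,"z":0,"yaw":0.1},{"x":-6.2,"y":-0.3,"z":0,"yaw":0.1},{"x":-6.2,"y":-0.3,"z":0,"yaw":0.1},{"x":-6.2,"y":-0.3,"z":0,"yaw":0.1},{"x":-6.2,"y":-0.3,"z":0,"yaw":0.1},{"x":-6.2,"y":-0.3,"z":0,"yaw":0.1},{"x":-6.2,"y":-0.3,"z":0,"yaw":0.1},{"x":-6.2,"y":-0.3,"z":0,"yaw":0.1},{"x":-6.2,"y":-0.3,"z":0,"yaw":0.1}]'; python3 chk.py
python3 -m jog '[{"x":-6.2,"y":-0.3,"z":0,"yaw":0.1},{"x":-6.2,"y":-0.3,"z":0,"yaw":0.1},{"x":-6.2,"y":-0.3,"z":0,"yaw":0.1},{"x":-6.2,"y":-0.3,"z":0,"yaw":0.1},{"x":-6.2,"y":-0.3,"z":0,"yaw":0.1},{"x":-6.2,"y":-0.3,"z":0,"yaw":0.1}]'; python3 chk.py
python3 - <<'E'
from h import *
snap('scene','s5.png');print(spotter.look_for('scene','handle')[:2])
c=np.array([.47656,-.28442])
for a in(-170,-175,-180):
    H=c+.062*np.array([np.cos(np.radians(a)),np.sin(np.radians(a))]);print(a,proj('scene',[*H,.188]))
E
```

```text
t: 10.68
tool_pos: [0.4443, -0.3374, 0.1569]
tool_rot: [0.962, -0.275, 0.0, 0.0]
force: [1.9, -0.7, -1.1]
gripper_width: 0.0006
grasp_force: 1.1
t 10.675 r 0.062003619354340164 phi -121.36436229738182 headx-90 -121.90065339509817 z 0.1568874872541132 q6 1.4323674231372474 F [ 1.9 -0.7 -1.1]
t: 11.42
tool_pos: [0.4201, -0.3097, 0.1569]
tool_rot: [0.837, -0.547, 0.0, 0.0]
force: [2.0, -2.0, -1.1]
gripper_width: 0.0004
grasp_force: 1.1
t 11.425 r 0.06185042348043111 phi -155.8491699517684 headx-90 -156.28536409362744 z 0.1569030244480932 q6 2.0437460761391084 F [ 2.  -2.  -1.1]
[{'bbox': [226.7, 183.2, 14.7, 28.3], 'confidence': 0.58}]
-170 [[235.56543024 194.11881972]]
-175 [[232.6344942  193.58004287]]
-180 [[229.90847116 192.93329312]]
```

```bash
python3 -m jog '[{"x":9,"y":0,"z":0,"yaw":0},{"x":9,"y":0,"z":0,"yaw":0},{"x":0,"y":0,"z":0,"yaw":-0.185},{"x":0,"y":0,"z":0,"yaw":-0.185},{"x":0,"y":0,"z":0,"yaw":-0.185},{"x":0,"y":0,"z":0,"yaw":-0.185},{"x":0,"y":0,"z":0,"yaw":-0.185},{"x":0,"y":0,"z":0,"yaw":-0.185},{"x":0,"y":0,"z":0,"yaw":-0.185},{"x":0,"y":0,"z":0,"yaw":-0.185},{"x":0,"y":0,"z":0,"yaw":-0.185}]'; python3 chk.py
python3 -m jog '[{"x":0,"y":0,"z":0,"yaw":-0.185},{"x":0,"y":0,"z":0,"yaw":-0.185},{"x":0,"y":0,"z":0,"yaw":-0.185},{"x":0,"y":0,"z":0,"yaw":-0.185},{"x":0,"y":0,"z":0,"yaw":-0.185},{"x":0,"y":0,"z":0,"yaw":-0.185},{"x":0,"y":0,"z":0,"yaw":-0.185},{"x":0,"y":0,"z":0,"yaw":-0.182},{"x":0,"y":0,"z":0,"yaw":0}]'; python3 chk.py
python3 - <<'E'
from h import *
c=np.array([.47656,-.28442]);a=np.radians(-156.5);p=monitor.get_obs()['tool_pos']
print(toolframe(np.array([*(c+.062*np.array([np.cos(a),np.sin(a)])),p[2]])-p))
E
```

```text
t: 12.9
tool_pos: [0.4276, -0.3269, 0.1566]
tool_rot: [0.967, 0.255, -0.0, -0.0]
force: [0.4, -1.1, -0.5]
gripper_width: 0.0009
grasp_force: 0.0
t 12.9 r 0.06479197610784765 phi -139.0305053026535 headx-90 -60.42751860337211 z 0.1566330666446059 q6 0.35463489003205356 F [ 0.4 -1.1 -0.5]
t: 14.02
tool_pos: [0.4276, -0.3268, 0.1567]
tool_rot: [0.546, 0.838, 0.0, -0.0]
force: [-0.3, -0.7, -0.1]
gripper_width: 0.0003
grasp_force: 0.0
t 14.025 r 0.06473484369425836 phi -139.1439456344835 headx-90 23.76819804657579 z 0.15665419291019603 q6 -1.1147368852100348 F [-0.3 -0.7 -0.1]
[ 1.93117565e+01 -1.22175287e-01  5.92634113e-03]
```

```bash
python3 -m jog '[{"x":9.5,"y":0,"z":0,"yaw":0},{"x":9.5,"y":0,"z":0,"yaw":0},{"x":6.2,"y":0.3,"z":0,"yaw":0.1},{"x":6.2,"y":0.3,"z":0,"yaw":0.1},{"x":6.2,"y":0.3,"z":0,"yaw":0.1},{"x":6.2,"y":0.3,"z":0,"yaw":0.1},{"x":6.2,"y":0.3,"z":0,"yaw":0.1},{"x":6.2,"y":0.3,"z":0,"yaw":0.1},{"x":6.2,"y":0.3,"z":0,"yaw":0.1},{"x":6.2,"y":0.3,"z":0,"yaw":0.1},{"x":6.2,"y":0.3,"z":0,"yaw":0.1},{"x":6.2,"y":0.3,"z":0,"yaw":0.1}]'; python3 chk.py
python3 -m jog '[{"x":6.2,"y":0.3,"z":0,"yaw":0.1},{"x":6.2,"y":0.3,"z":0,"yaw":0.1},{"x":6.2,"y":0.3,"z":0,"yaw":0.1},{"x":6.2,"y":0.3,"z":0,"yaw":0.1},{"x":6.2,"y":0.3,"z":0,"yaw":0.1},{"x":6.2,"y":0.3,"z":0,"yaw":0.1},{"x":6.2,"y":0.3,"z":0,"yaw":0.1},{"x":6.2,"y":0.3,"z":0,"yaw":0.1},{"x":6.2,"y":0.3,"z":0,"yaw":0.1},{"x":6.2,"y":0.3,"z":0,"yaw":0.1}]'; python3 chk.py
```

```text
t: 15.52
tool_pos: [0.4244, -0.249, 0.1568]
tool_rot: [0.882, 0.471, -0.0, 0.0]
force: [-1.2, -2.5, -2.6]
gripper_width: 0.0004
grasp_force: 1.1
t 15.525 r 0.06306705659241091 phi 145.8758215259073 headx-90 -33.79520403739402 z 0.1568460878713133 q6 0.007672149416982605 F [-1.2 -2.5 -2.6]
t: 16.77
tool_pos: [0.477, -0.2211, 0.1568]
tool_rot: [1.0, -0.009, -0.0, -0.0]
force: [-3.5, -0.3, -0.2]
gripper_width: 0.0005
grasp_force: 1.1
t 16.775 r 0.06334402134773981 phi 89.6400787680828 headx-90 -91.0808446260425 z 0.15682722630134535 q6 1.1072663442131927 F [-3.5 -0.3 -0.2]
```

```bash
python3 -m jog '[{"x":6.2,"y":0.4,"z":0,"yaw":0.1},{"x":6.2,"y":0.4,"z":0,"yaw":0.1},{"x":6.2,"y":0.4,"z":0,"yaw":0.1},{"x":6.2,"y":0.4,"z":0,"yaw":0.1},{"x":6.2,"y":0.4,"z":0,"yaw":0.1},{"x":6.2,"y":0.4,"z":0,"yaw":0.1},{"x":6.2,"y":0.4,"z":0,"yaw":0.1},{"x":6.2,"y":0.4,"z":0,"yaw":0.1},{"x":0,"y":0,"z":0,"yaw":0}]'; python3 chk.py
python3 - <<'E'
from h import *
b=snap('scene','s6.png');print(spotter.look_for('scene','handle')[:2])
t=snap('top','t6.png'); print(spokes(t,np.array([.47656,-.28442])))
cv2.imwrite('pics/c6.png',np.hstack([cv2.resize(x,(400,400),interpolation=2) for x in (t[150:290,206:346],b[110:250,200:340])])[:,:,::-1])
E
```

```text
t: 17.9
tool_pos: [0.5212, -0.2414, 0.1568]
tool_rot: [0.918, -0.396, -0.0, -0.0]
force: [-0.1, 0.3, -0.3]
gripper_width: 0.0004
grasp_force: 0.0
t 17.9 r 0.061948572358275375 phi 43.945514953063 headx-90 -136.6812224477079 z 0.15682690682758563 q6 1.9072999153248291 F [-0.1  0.3 -0.3]
[{'bbox': [256.1, 158.3, 13.6, 25.5], 'confidence': 0.81}]
(np.float64(26.08279326639376), np.int64(247))
```

View pics/c6.png

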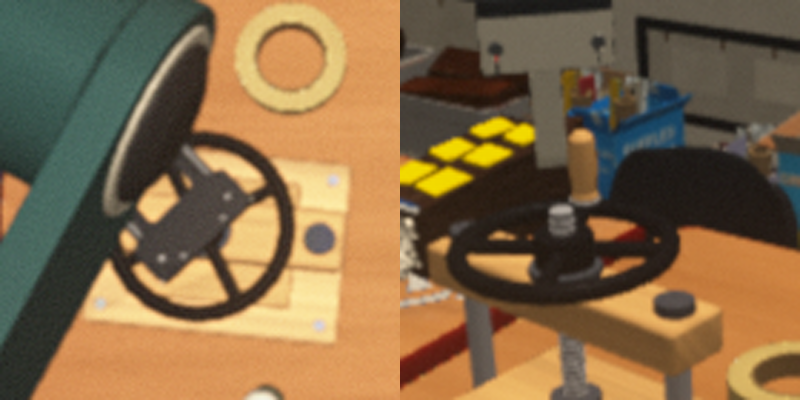

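The handle is at (263, 170), just short of its start. The bottom and right spokes are clear of the gripper in the top view, so I'll measure with those.

```bash
cat > ang.py <<'E'
from h import *
import sys
c=np.array([.47656,-.28442])
def prof(f,off,g0):
    g=cv2.cvtColor(cv2.imread('pics/'+f),cv2.COLOR_BGR2GRAY).astype(np.float32)
    th=np.radians(np.arange(g0+off-16,g0+off+16,.25)); tot=0
    for r in np.arange(.036,.0521,.002):
        P=np.c_[c[0]+r*np.cos(th),c[1]+r*np.sin(th),np.full(len(th),.162)]
        uv=proj('top',P).astype(np.float32)
        w=cv2.remap(g,uv[:,0:1],uv[:,1:2],cv2.INTER_CUBIC)[:,0]; tot=tot+r*(0)+w
    w=np.clip(np.percentile(tot,60)*.8-tot,0,None)
    return np.degrees((w*th).sum()/w.sum())-off
for f,g in zip(sys.argv[1::2],sys.argv[2::2]):
    print(f,[round(float(prof(f,o,float(g))),2) for o in(180,-90)])
E
python3 ang.py top0.png 15 t6.png 26
```

```text
top0.png [14.62, 15.0]
t6.png [26.82, 26.83]
```

```bash
python3 -m jog '[{"x":3.1,"y":0.1,"z":0,"yaw":0.05},{"x":3.1,"y":0.1,"z":0,"yaw":0.05},{"x":3.1,"y":0.1,"z":0,"yaw":0.05},{"x":2.5,"y":0.1,"z":0,"yaw":0.04},{"x":0,"y":0,"z":0,"yaw":0}]'; python3 chk.py
python3 - <<'E'
from h import *
snap('top','t7.png')
E
python3 ang.py t7.png 16
```

```text
t: 18.68
tool_pos: [0.5283, -0.251, 0.1569]
tool_rot: [0.877, -0.481, -0.0, -0.0]
force: [-0.3, 1.9, 0.7]
gripper_width: 0.0006
grasp_force: 0.6
t 18.675 r 0.06165280799449212 phi 32.87206455734152 headx-90 -147.47018516462805 z 0.15694972236893878 q6 2.0867474142314766 F [-0.3  1.9  0.7]
t7.png [15.78, 16.44]
```

```bash
python3 -m jog '[{"x":0.7,"y":0,"z":0,"yaw":0},{"x":0.7,"y":0,"z":0,"yaw":0},{"x":0,"y":0,"z":0,"yaw":0}]'
python3 - <<'E'
from h import *
snap('top','t8.png')
E
python3 ang.py t8.png 15
```

```text
t: 19.1
tool_pos: [0.5293, -0.2523, 0.1569]
tool_rot: [0.877, -0.481, 0.0, -0.0]
force: [-0.8, 0.8, 1.9]
gripper_width: 0.0005
grasp_force: 1.0
t8.png [14.28, 14.95]
```

Mean 14.6° against 14.8° at the start, so I'll back off straight, rise, and verify.

```bash
python3 -m jog '[{"x":-8,"y":0,"z":0,"yaw":0},{"x":-10,"y":0,"z":0,"yaw":0},{"x":0,"y":0,"z":-40,"yaw":0},{"x":0,"y":0,"z":-50,"yaw":0},{"x":-50,"y":0,"z":-30,"yaw":0},{"x":-60,"y":0,"z":0,"yaw":0},{"x":-60,"y":0,"z":0,"yaw":0},{"x":-60,"y":0,"z":0,"yaw":0},{"x":-60,"y":0,"z":0,"yaw":0},{"x":0,"y":0,"z":0,"yaw":0}]'
python3 - <<'E'
from h import *
t=snap('top','t9.png');b=snap('scene','s9.png')
for n in('top','scene'):
  for l in('bottle_mid','stick_mid','tape_mid','handle'):
    print(n,l,[(np.round(d['bbox']).tolist()) for d in spotter.look_for(n,l)[:1]])
cv2.imwrite('pics/c9.png',np.hstack([cv2.resize(x,(400,400),interpolation=2) for x in (t[140:310,220:390],b[140:340,190:390])])[:,:,::-1])
E
python3 ang.py t9.png 15
```

```text
t: 20.4
tool_pos: [0.3623, 0.0101, 0.2776]
tool_rot: [0.878, -0.479, 0.001, -0.001]
force: [0.7, 0.5, -0.6]
gripper_width: 0.0008
grasp_force: 0.0
top bottle_mid [[348.0, 222.0, 28.0, 28.0]]
top stick_mid [[291.0, 282.0, 18.0, 21.0]]
top tape_mid [[287.0, 151.0, 44.0, 39.0]]
top handle [[263.0, 188.0, 9.0, 19.0]]
scene bottle_mid [[332.0, 226.0, 38.0, 100.0]]
scene stick_mid [[214.0, 263.0, 28.0, 73.0]]
scene tape_mid [[316.0, 229.0, 48.0, 33.0]]
scene handle [[267.0, 159.0, 12.0, 24.0]]
t9.png [14.26, 14.69]
```

View pics/c9.png

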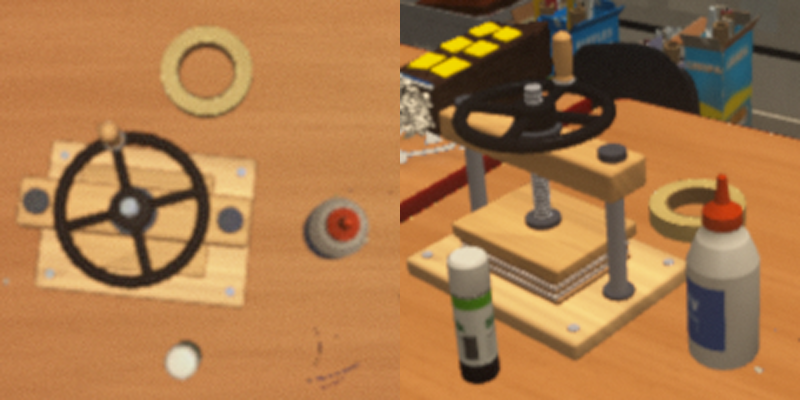

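The handle is back at its starting place, within about 0.5°. The bottle, stick and tape are where they were, and the arm is clear.

```bash
python3 -c "
from rig import ctrl
print(ctrl.job_done())"
```

```text
the job is handed in; nothing more can be done
None
```

I wound the press down one full clockwise turn and handed the job in at about 20 s; the handle is within about 0.5° of its start, and the bottle, stick and tape show no sign of having moved.

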